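# Index and lock the carving stand

### The job

Turn the round plate of the carving stand until the steel stop bar of the lino block lies along the bottom of the slope and the hole beside it lines up with the holes of the fork. Then take the steel locking pin from the tool block, push it through fork and plate until its collar is fully home, and let go, without knocking the other tools and things about.

Things in the scene. Friction and masses are not known exactly. Their poses are not given: they have to be found in the camera images.
- plate (a joint): turning angle (rad) of the stand's plate: a 12-sided aluminium plate, 264 mm across flats, 12 mm thick, face sloped 30 deg, normal leaning to the stand's front. 0: stop bar at the bottom, its hole under the fork. Starts at 0.6 to 2.2; + is counterclockwise looking onto the face; stops at -0.3 and 2.6. A brake keeps it where left: about 0.3 N m to turn
- fork_mouth (a point): centre of the fork's upper hole, on the top face of its upper ear. z runs up along the pin's axis (square to the plate, 30 deg off vertical), x up the slope. Fork of steel at the lower rim: ears 8 mm thick, 52 mm wide, upper ear's top 11 mm above the plate's face, lower ear's underside 34 mm below this point; plate runs between. Holes in ears and plate 16.5 mm
- index_hole (a point): centre, on the plate's face, of the 16.5 mm hole beside the stop bar, 110 mm from the plate's axis; it turns with the plate. Five more such holes stand every 60 deg round the rim: not wanted. It is right when it is 11 mm under fork_mouth along the bore
- knob_mid (a point): middle of the plate's black crank knob, a cylinder 28 mm across, 42 mm tall square to the plate (4 to 46 mm above the face; this point 28 mm above), 110 mm from the axis. At plate angle 0 it is on the stand's -y side (the right, seen from the low side). It spins freely on its stud, so a gripper holding it need not turn
- stand: carving stand, bolted down: grey base 230 x 190 mm with tilting head. Origin on the table under the centre of the plate's face, which is 150 mm up; x level, away from its front (the low side, with the fork). On the plate: lino block 96 x 130 mm, 20 high; steel stop bar 118 mm long, 34 high, on one long edge, two small brass turn-buttons on the other; all within 86 mm of the axis
- lock_pin: steel locking pin, 114 mm long: shaft 14 mm thick, 64 mm long, its last 14 mm tapering to 5 mm; collar 30 mm across, 6 thick; ribbed cylinder grip 26 mm across, 44 tall. Origin at the collar's underside on the axis, z from tip to grip. Starts upright in any of the tool block's three holes. 0.12 to 0.22 kg
- tool_block: wooden tool block, fixed, 200 x 66 x 78 mm tall, on the left or right of the stand; origin under its centre, x along its length. Three holes 18.5 mm wide, 70 deep, 66 mm apart along x, hold pin, awl and gouge with their grips standing up
- awl: awl in the block, pear-shaped wooden handle 32 mm across, 68 mm tall; origin at the handle's foot, on the block's top. Leave it
- gouge: gouge in the block, mushroom-shaped wooden handle 42 mm across, 60 mm tall; origin at the handle's foot. Leave it
- ink_tray: steel inking tray, fixed, 200 x 110 x 35 mm, on the side away from the tool block; origin under its centre
- brayer: ink roller lying in front of the stand, 160 x 95 mm, 38 mm high; origin on the table near its middle. Leave it
- ink_bottle: white ink bottle, 60 mm across, 170 tall; origin under its centre. Leave it
- ink_tin: steel ink tin, 72 mm across, 75 tall; origin under its centre. Leave it
- tape_roll: roll of tape lying flat, 90 mm across, 24 high; origin under its centre. Leave it
- cutter: utility knife lying flat, 175 mm long, 14 high; origin on the table near its middle. Leave it
- brush_jar: steel jar of brushes, 70 mm across, 195 tall, near the front of the stand; origin under its centre. Leave it
Not all that is in view belongs to the job. What is shaped like the lock_pin but blue or green is not meant.

How it is judged (in metres and radians):
On the way:
1. the plate is turned until the stop bar's hole lies under the fork's holes (value of joint plate between -0.05 and 0.05 rad), for 0.2 s.
At the end, for the whole second after the job is handed in: Plate within 0.04 rad of 0 (stop bar at the bottom); the pin through fork and that hole, its collar's underside within 4 mm of fork_mouth in every direction, its axis within 0.12 rad of the bore; pin at rest (value of joint plate between -0.04 and 0.04 rad and x of lock_pin in the frame of fork_mouth between -0.004 and 0.004 m and y of lock_pin in the frame of fork_mouth between -0.004 and 0.004 m and z of lock_pin in the frame of fork_mouth between -0.004 and 0.004 m and angle between the z axis of lock_pin and the z axis of fork_mouth, either way round below 0.12 rad and linear speed of lock_pin below 0.02 m/s); the robot touches nothing.
It fails at once if the awl or the gouge is lifted or knocked out of its place (3 cm) (distance of any of awl, gouge from where it was at the start of the episode above 0.03 m).
It fails at once if the brayer, bottle, tin, tape roll, cutter or brush jar is pushed more than 4 cm away (distance of any of brayer, ink_bottle, ink_tin, tape_roll, cutter, brush_jar from where it was at the start of the episode above 0.04 m).
It fails at once if the ink bottle, the ink tin or the brush jar is tipped over (angle between any of ink_bottle, ink_tin, brush_jar's own z axis and vertical above 0.5 rad).
It also fails if it takes over 61 s, if anything falls off the work surface, if the arm or the gripper's body presses on something with over 40 N, if the wrist force passes 120 N, or if a joint passes its speed limit or range.

### The arm

A 6-joint arm with a two-finger parallel gripper is mounted at the origin on the work surface. World frame = base frame: x ahead of the robot, y to its left, z up, the work surface at z = 0. Lengths are in mm, angles in rad, forces in N, time in s.
With the tool pointing down it reaches from about 275 to 750 mm from the base axis. Payload 10.2 kg.
Tool frame: the origin (TCP) lies on the front face of the gripper's body, between the roots of the fingers; the fingertips stand 73 mm ahead of it and the grasp point (between the pads) lies ctrl.grip_depth ahead of it (ctrl.grip_depth is the distance from the TCP to the grasp point, in mm); z points along the fingers, y is the direction in which the jaws open and shut (so a half turn about z gives the same grasp; the last joint's range is limited). The gripper opens to 85 mm and grips with 20 to 120 N. Pads are 22 mm wide; open, the fingers measure 114 mm over their backs; the gripper's body (76 mm by 85 mm) begins 54 mm behind the grasp point. The pads swing forward as they close: fully open they stand 13 mm farther back than shut.
Start: joints at [-1.419, 0.313, 1.498, -0, 1.331, -0.223], TCP at [192.183, -488.567, 303.894] pointing down, gripper open.
Joint ranges: [-2.94, 2.94], [-0.97, 2.17], [0.19, 2.56], [-1.23, 4.37], [0.02, 3.11], [-2.88, 2.88]. Speed limits (rad/s): [2.39, 2.39, 3.01, 3.14, 3.14, 3.14].

### API

Orientations are given as a unit quaternion [w, x, y, z].
In Python, from rig import readout, capture, ctrl, nets gives the robot as it stands. The module is installed in compiled form; this text tells all that it offers.
- The arm moves only by the tool apply_moves, never from a script. Its argument "targets" is a list of rows, each a list of 4 numbers: the shift along the tool's x, y, z in cm, then the turn about the tool's z in degrees. A call has 1 to 8 rows; each row shifts and turns the commanded pose from where the row before left it, along the tool's axes as they then stand; what a row does not reach is not made up. A row lasts 1/10 s, in which the tool goes at most 50 mm and 8.59 degrees, less where a joint would pass 70% of its speed; a pose out of reach is approached as far as the arm can. A call with a gripper value outside its range is refused whole. "grip" is the finger opening in cm, from 0 to 8.54, set as the call begins (left out, the last holds). The fingers move at their own pace and stop on an object; "force" is the grip in N (left out, the last holds). Time passes only in rows, so rows that do not move let the fingers close. It gives the time, the measured TCP pose, the force and the opening at its end, in the units of the state.
- readout.sense(): the state, without advancing time (a new reading comes with each control period).
- capture(name): name is "side" or "top" or "wrist"; returns a dict with "img" (384x512x3 uint8, red, green, blue), "fov_y" (degrees; the focal length in pixels is half the picture's height over the tangent of half this angle, whatever the lens; pixels are square), "cx", "cy" (the principal point, pixels), "D" ([k1, k2, p1, p2, k3] as OpenCV has them; the pictures are not rectified), "eye" and "rotation" of the camera in the world. Camera axes: x right, y down, z forward; pixel columns grow to the right and rows downward; lengths in mm; the calibration is good to about 2 mm. A picture is of the moment at which its call begins. There is no depth.
- ctrl.finish_job(): hands the job in, once; it reports no verdict.
Trained networks look in the newest picture that a camera, given by its name, has taken for a name from the list of things; names that differ only in an ending like _2 or _b are one class to them, and where a whole thing is asked for, a point or a joint stands for the part that bears it (a point fixed in the world has none). Each returns a list of dicts, best first, with "score" (0 to 1); they miss things now and then, are a little off and sometimes report something else, mostly with a low value. They report only what shows in the picture. A call takes as long as a camera call. They do not tell look-alikes from the thing itself.
- nets.boxes_of(camera, target): "location" ([column, row] as shares, 0 to 1, of the picture: columns of its width, rows of its height, amid what is visible of it).
The state is a dict: "time_s": time; "joints": joint angles; "dq": joint speeds; "tau": joint torques, N m; "eef_pos": TCP position; "ee_rot": TCP orientation; "force": force on the tool from outside, world axes, zero at the start; "wrist_torque": the same for the moment, N m; "grip_width": opening from 0.0 (shut) to 1.0 (fully open).
Only numpy, scipy, OpenCV 4.12 (cv2) and the standard library are available. Lean on these libraries where they do the work, as an engineer would, in place of code of your own. Each camera call takes 0.05 s, during which the arm holds its last target.

## Working session

There is one attempt and no reset: what is moved stays moved. The work goes in short steps, Python scripts to look and compute and a tool call to move; the robot and the scene stay as the last step left them, time stands still between calls to the robot, and variables do not carry over. Pictures are saved under pics/ and viewed, and the job is handed in when it is done.

Besides the shell and the picture viewer there is one more tool, called after "Request:" as name(argument=value, ...), one argument or row to a line, values as JSON. apply_moves: Moves the arm, as the interface text tells. Its arguments: {"type":"object","properties":{"targets":{"type":"array"},"grip":{"type":"number"},"force":{"type":"number"}},"required":["targets"]}

```bash
mkdir -p pics; cat > h.py <<'E'
import numpy as np,cv2,json
from rig import readout,capture,ctrl,nets
from scipy.spatial.transform import Rotation as R
def K(c):
    f=c['img'].shape[0]/2/np.tan(np.radians(c['fov_y'])/2)
    return np.array([[f,0,c['cx']],[0,f,c['cy']],[0,0,1.]])
def Rc(c):
    r=np.array(c['rotation'],float)
    if r.shape==(4,): r=R.from_quat([r[1],r[2],r[3],r[0]]).as_matrix()
    return r
def ray(c,uv):
    p=cv2.undistortPoints(np.array([[uv]],float),K(c),np.array(c['D'],float))[0,0]
    d=Rc(c)@np.array([p[0],p[1],1]);return np.array(c['eye'],float),d/np.linalg.norm(d)
def proj(c,P):
    P=np.atleast_2d(P).astype(float);r=Rc(c).T
    q,_=cv2.projectPoints(P,cv2.Rodrigues(r)[0],-r@np.array(c['eye'],float),K(c),np.array(c['D'],float))
    return q[:,0]
def tri(rs):
    A=0;b=0
    for o,d in rs:
        M=np.eye(3)-np.outer(d,d);A=A+M;b=b+M@o
    x=np.linalg.solve(A,b)
    return x,[float(np.linalg.norm((np.eye(3)-np.outer(d,d))@(x-o))) for o,d in rs]
def atz(c,uv,z):
    o,d=ray(c,uv);return o+d*(z-o[2])/d[2]
def save(c,n): cv2.imwrite('pics/'+n+'.png',c['img'][:,:,::-1])
E
python3 - <<'E'
from h import *
import pickle
print(readout.sense(),ctrl.grip_depth)
names="plate fork_mouth index_hole knob_mid stand lock_pin tool_block awl gouge ink_tray brayer ink_bottle ink_tin tape_roll cutter brush_jar".split()
C={}
for n in ['side','top','wrist']:
    c=capture(n);C[n]=c;save(c,n+'0');print(n,c['fov_y'],c['cx'],c['cy'],c['D'],c['eye'],c['rotation'])
    for t in names:
        try: r=nets.boxes_of(n,t)
        except Exception as e: print(t,e);continue
        print(t,[(round(x['score'],2),round(x['location'][0]*512),round(x['location'][1]*384)) for x in r][:4])
pickle.dump(C,open('C0.pkl','wb'))
E
```

```text
{'time_s': 0.0, 'joints': array([-1.41937801e+00,  3.13436925e-01,  1.49848585e+00,  2.06917062e-05,
        1.33098785e+00, -2.23434065e-01]), 'dq': array([-0.00169621,  0.00048251,  0.00016526, -0.00018934,  0.00061878,
        0.00065229]), 'tau': array([-8.46345156e-04, -4.12261212e+01, -2.59745765e+01, -2.59525850e-04,
        4.13908157e-03, -5.98839165e-06]), 'eef_pos': array([ 192.16886557, -488.37338843,  303.32334646]), 'ee_rot': array([-6.58198078e-04,  9.82487315e-01,  1.86328318e-01,  3.37652493e-05]), 'force': array([-0.02801102, -0.49645405,  0.10375086]), 'wrist_torque': array([-0.01319448,  0.00946641,  0.06968351]), 'grip_width': 0.9983221223305833} 53.900000000000006
side 51.33307443986419 254.17695083279193 190.93530693240191 [-0.0550716  0.         0.         0.         0.       ] [ 352.38932999 -859.41929507  655.02634417] [-0.50064328  0.85990936 -0.08923975  0.04414136]
plate [(0.57, 287, 181), (0.49, 210, 271), (0.17, 361, 291)]
fork_mouth [(0.91, 287, 186), (0.55, 211, 235)]
index_hole [(0.62, 288, 182), (0.42, 287, 185), (0.35, 213, 235)]
knob_mid [(0.56, 3
[... 839 characters left out ...]

awl [(0.62, 378, 213)]
gouge [(0.75, 241, 163), (0.64, 369, 170), (0.59, 244, 163)]
ink_tray [(0.91, 156, 197)]
brayer [(0.86, 255, 233), (0.67, 244, 161), (0.4, 127, 181)]
ink_bottle [(0.57, 198, 242)]
ink_tin []
tape_roll [(0.68, 189, 134), (0.32, 243, 161)]
cutter [(0.65, 126, 178)]
brush_jar []
wrist 67.86081156653489 258.8217387553275 193.17417901438583 [-0.06997371  0.          0.          0.          0.        ] [ 255.84108259 -464.83618957  375.27627205] [ 0.1132684   0.81876431 -0.55750845 -0.07732789]
plate []
fork_mouth []
index_hole []
knob_mid []
stand []
lock_pin []
tool_block []
awl []
gouge []
ink_tray []
brayer []
ink_bottle []
ink_tin []
tape_roll []
cutter []
brush_jar []
```

View pics/side0.png

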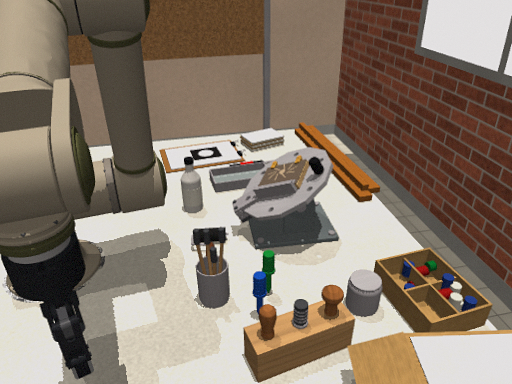

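View pics/top0.png

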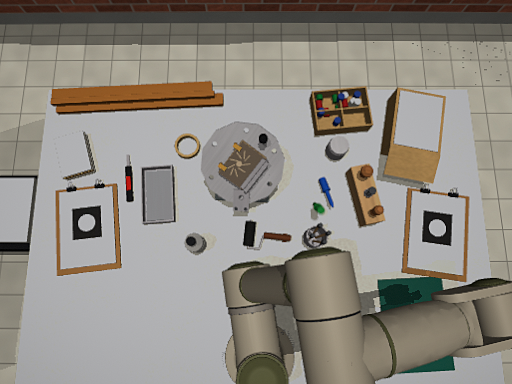

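View pics/wrist0.png

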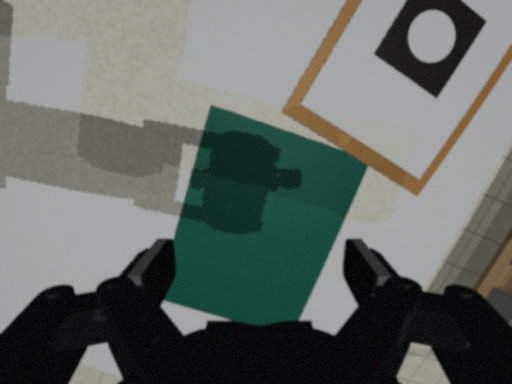

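```bash
python3 - <<'E'
import cv2
a=cv2.imread('pics/side0.png');cv2.imwrite('pics/side0c1.png',cv2.resize(a[120:260,190:390],None,fx=4,fy=4,interpolation=2)[:600])
cv2.imwrite('pics/side0c2.png',cv2.resize(a[235:375,220:400],None,fx=4,fy=4,interpolation=2))
a=cv2.imread('pics/top0.png');cv2.imwrite('pics/top0c1.png',cv2.resize(a[90:240,170:340],None,fx=4,fy=4,interpolation=2))
cv2.imwrite('pics/top0c2.png',cv2.resize(a[130:250,290:430],None,fx=5,fy=5,interpolation=2))
E
```

```text
(no output)
```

View pics/side0c1.png

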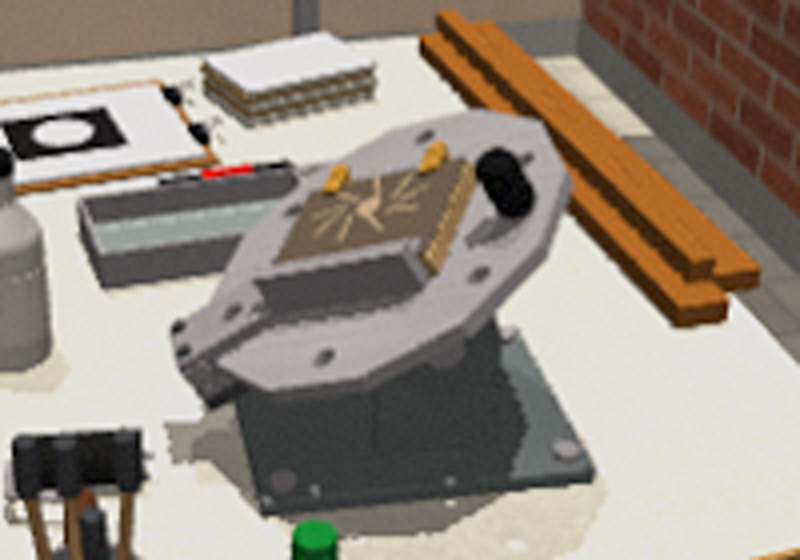

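View pics/side0c2.png

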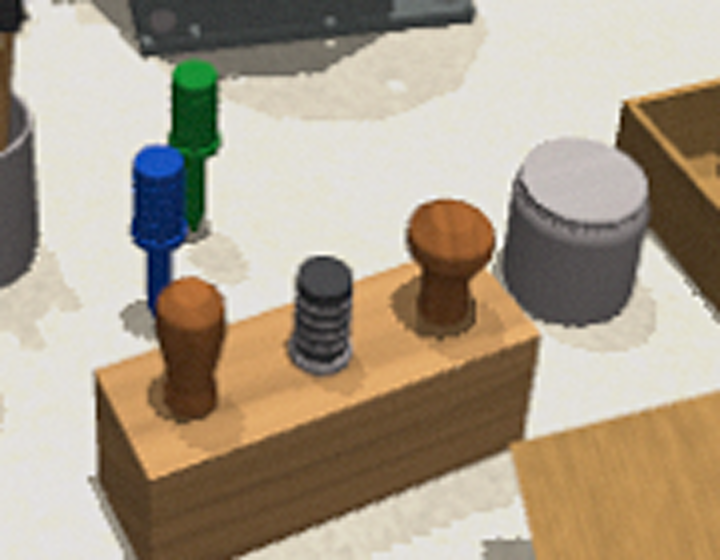

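View pics/top0c1.png

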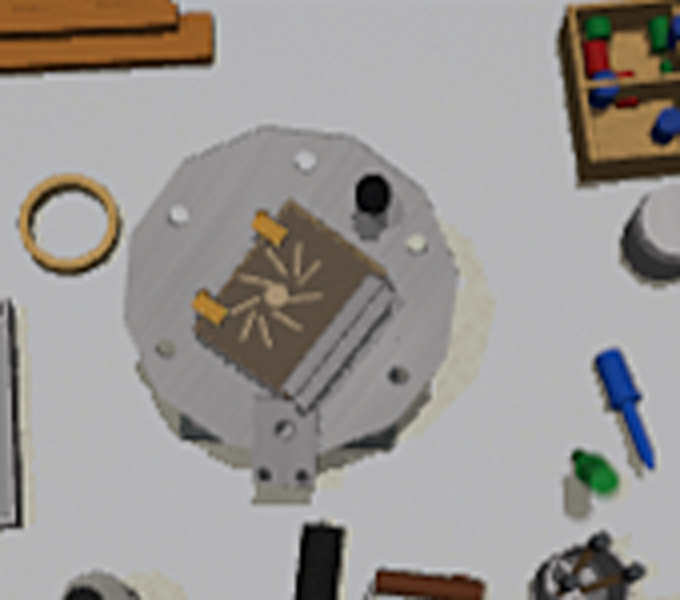

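View pics/top0c2.png

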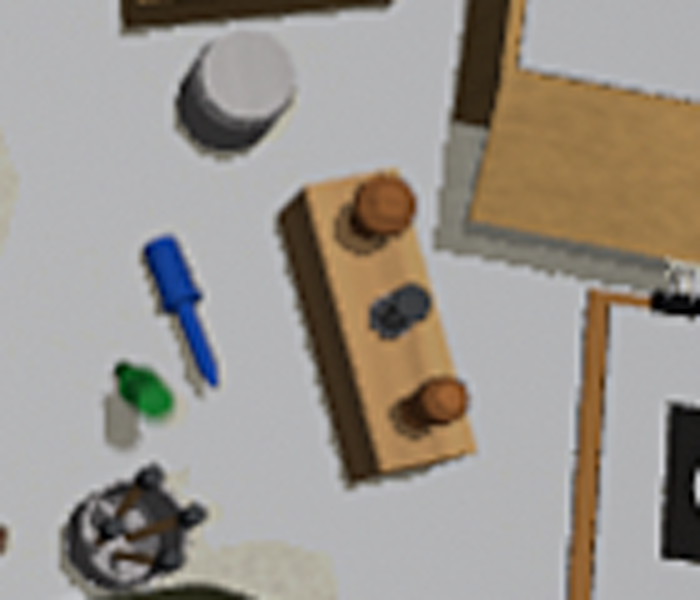

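```bash
cat > model.py <<'E'
from h import *
s30,c30=.5,np.sqrt(.75)
def frame(p):
    x,y,yaw=p[:3]
    Rz=R.from_euler('z',yaw).as_matrix()
    c=np.array([x,y,150.])
    n=Rz@[-s30,0,c30];u=Rz@[c30,0,s30];l=Rz@[0,1.,0]
    return c,n,u,l
def pt(p,th,r,a0,h):  # a0 angle measured from -u (index dir), ccw about n
    c,n,u,l=frame(p);v=R.from_rotvec(n*(th+a0)).as_matrix()@(-u)
    return c+r*v+h*n
def fork(p): return pt(p,0,110,0,11)
def index(p,th): return pt(p,th,110,0,0)
def knob(p,th,h=46): return pt(p,th,110,np.pi/2,h)
E
python3 - <<'E'
from model import *
import pickle
from scipy.optimize import least_squares
C=pickle.load(open('C0.pkl','rb'))
T=lambda a:(np.array(a)+.5)/4-.5+[170,90]
S=lambda a:(np.array(a)+.5)/4-.5+[190,120]
th0=1.0;k=np.pi/3
obs=[('top',T((399,375)),0),('top',T((417,243)),1),('top',T((305,160)),2),('top',T((178,215)),3),('top',T((165,347)),4),('top',T((285,428)),'f'),('top',T((372,193)),'k'),
('side',S((325,357)),0),('side',S((480,274)),1),('side',S((425,135)),3),('side',S((294,210)),4),('side',S((497,170)),'k')]
def P(p,f):
    if f=='f':return fork(p)
    if f=='k':return knob(p,p[3],46)
    return pt(p,p[3],110,f*k,-1)
def res(p): return np.concatenate([proj(C[c],P(p,f))[0]-uv for c,uv,f in obs])
o=least_squares(res,[290,150,0,1.0],loss='soft_l1',x_scale=[10,10,.1,.1])
p=o.x;print(p);print([(a[0],a[2],r.round(1)) for a,r in zip(obs,res(p).reshape(-1,2))])
print('fork',fork(p),'index',index(p,p[3]),'knobmid',knob(p,p[3],28),knob(p,0,28))
# pin: top of grip
tp=(np.array([412,300])+.5)/5-.5+[290,130]; sp=(np.array([326,272])+.5)/4-.5+[220,235]
print('pin top',tri([ray(C['top'],tp),ray(C['side'],sp)]),proj(C['top'],[[0,0,0]]))
# others
for n,t,s in [('gougetop',(385,203),(451,222)),('awltop',(445,398),(193,296)),]:
    tp=(np.array(t)+.5)/5-.5+[290,130]; sp=(np.array(s)+.5)/4-.5+[220,235]
    print(n,tri([ray(C['top'],tp),ray(C['side'],sp)]))
for n,uv,z in [('brayer1',(250,233),20),('brayer h',(285,237),20),('bottle',(195,243),100),('jar',(314,238),120),('blueL',(322,180),10),('blueR',(334,205),10),('green',(320,208),50),('tin',(338,148),75),('tape',(188,146),20)]:
    print(n,atz(C['top'],uv,z))
# block corners top z78
for uv in [(303,188),(398,172),(473,452),(372,472)]:
    print('blk',atz(C['top'],(np.array(uv)+.5)/5-.5+[290,130],78))
for c in ('top','side'):
    im=C[c]['img'][:,:,::-1].copy();im=cv2.resize(im,None,fx=3,fy=3,interpolation=2)
    for f in [0,1,2,3,4,5,'f','k']:
        q=proj(C[c],P(p,f))[0]*3+1;cv2.circle(im,tuple(int(v) for v in q),6,(0,0,255) if f!=0 else (255,0,255),1)
    cv2.imwrite(f'pics/ov_{c}.png',im[270:750,420:1020] if c=='top' else im[330:830,500:1150])
E
```

```text
[ 6.11852739e+02  5.50679239e+01 -3.50848621e-02  9.59808115e-01]
[('top', 0, array([-0.2, -0.6])), ('top', 1, array([-0.1, -0.4])), ('top', 2, array([-0. , -0.4])), ('top', 3, array([-0.2, -0.5])), ('top', 4, array([ 0.2, -0.3])), ('top', 'f', array([0.3, 0.1])), ('top', 'k', array([0.4, 0.8])), ('side', 0, array([0. , 0.3])), ('side', 1, array([0. , 0.5])), ('side', 3, array([0.1, 0.3])), ('side', 4, array([-0.3, -0. ])), ('side', 'k', array([-1.4, -3.3]))]
fork [511.1519547   58.60244743 104.52627944] index [554.07581967 -33.05859609 118.44775588] knobmid [673.62776992 -10.2436816  219.298194  ] [594.00281126 -54.3732936  174.24871131]
pin top (array([ 530.07258665, -364.52115584,  126.9416131 ]), [0.7924823027655156, 0.792482302765465]) [[259.39607071 355.79796336]]
gougetop (array([ 594.12974072, -350.28794913,  130.56865632]), [1.1008177452487398, 1.1008177452488435])
awltop (array([ 465.09885736, -377.11058894,  138.90491669]), [1.5897544263075352, 1.5897544263076193])
brayer1 [400.02524934  29.78964627  20.        ]
brayer h [386.05764938 -90.15775564  20.        ]
bottle [361.39954263 206.29093534 100.        ]
jar [ 374.98557211 -172.33081256  120.        ]
blueL [ 588.63290936 -227.40533373   10.        ]
blueR [ 498.30237951 -265.87014601   10.        ]
green [ 481.58630519 -208.52833876   50.        ]
tin [ 686.69801281 -274.46763679   75.        ]
tape [713.40235146 252.67701735  20.        ]
blk [ 617.3293889  -311.81760765   78.        ]
blk [ 628.48738669 -377.41782823   78.        ]
blk [ 436.55036823 -414.20670894   78.        ]
blk [ 423.50770949 -346.36577712   78.        ]
```

View pics/ov_top.png

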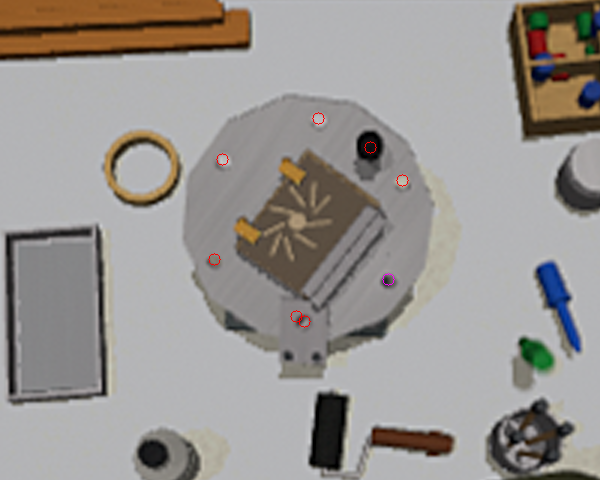

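View pics/ov_side.png

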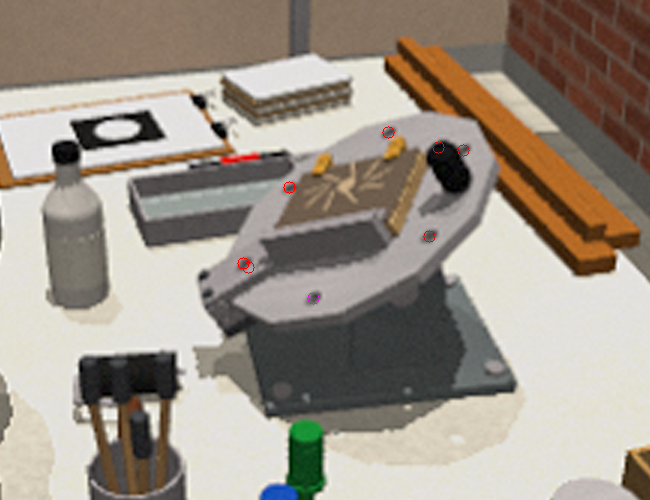

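```bash
cat >> model.py <<'E'
p0=np.array([611.85,55.07,-0.0351]);TH0=0.96
def tool():
    s=readout.sense();q=s['ee_rot'];M=R.from_quat([q[1],q[2],q[3],q[0]]).as_matrix()
    return s,np.array(s['eef_pos']),M
def rel(g,pose=None):  # grasp point world -> tool cm shift
    s,e,M=tool();return M.T@(np.array(g)-[0,0,-0]-(e+M[:,2]*ctrl.grip_depth))/10
E
python3 - <<'E'
from model import *
s,e,M=tool();print(s['time_s'],e,np.degrees(np.arctan2(M[1,0],M[0,0])),M[:,2])
print('knob grasp h34',knob(p0,TH0,34),'tcp above',knob(p0,TH0,34)+[0,0,53.9])
yaw=-0.0351
Mt=np.array([[np.cos(yaw),np.sin(yaw),0],[np.sin(yaw),-np.cos(yaw),0],[0,0,-1]])
tgt=knob(p0,TH0,34)+[0,0,53.9+100]
print('shift after rotation',Mt.T@(tgt-e)/10)
E
```

```text
2.55 [ 192.19460578 -488.56815581  303.90235739] 21.474509975877677 [ 1.53204148e-05 -1.66817963e-06 -1.00000000e+00]
knob grasp h34 [670.6369758  -10.12035111 224.50039999] tcp above [670.6369758  -10.12035111 278.40039999]
shift after rotation [ 46.13576075 -49.49429879  -7.44980426]
```

Request:
apply_moves(
  targets=[
    [0, 0, -2.5, 7.85],
    [0, 0, -2.5, 7.85],
    [0, 0, -2.5, 7.8],
    [3, -3.3, 0, 0],
    [3, -3.3, 0, 0],
    [3, -3.3, 0, 0],
    [3, -3.3, 0, 0],
    [3, -3.3, 0, 0],
  ],
  grip=8.0,
)

```text
time_s: 3.35
eef_pos: [348.9, -327.5, 379.0]
ee_rot: [0.0, 1.0, -0.018, 0.0]
force: [0.4, -1.4, 0.2]
grip_width: 0.937
```

Request:
apply_moves(
  targets=[
    [3, -3.3, 0, 0],
    [3, -3.3, 0, 0],
    [3, -3.3, 0, 0],
    [3, -3.3, 0, 0],
    [3, -3.3, 0, 0],
    [3, -3.3, 0, 0],
    [3, -3.3, 0, 0],
  ],
  grip=5.2,
)

```text
time_s: 4.05
eef_pos: [567.0, -103.9, 379.0]
ee_rot: [0.0, 1.0, -0.018, 0.0]
force: [-0.0, -1.2, 1.3]
grip_width: 0.611
```

```bash
python3 - <<'E'
from model import *
s,e,M=tool();print(s['time_s'],e,s['joints'],np.degrees(np.arctan2(M[1,0],M[0,0])),M[:,2])
print(rel(knob(p0,TH0,34)))
c=capture('wrist');save(c,'w1')
q=proj(c,[knob(p0,TH0,46),index(p0,TH0),fork(p0)]);print(q)
E
```

```text
4.05 [ 567.01504522 -103.89514311  378.95849025] [-3.84345956e-01  3.92123251e-01  1.19435595e+00 -6.25439943e-05
  1.55490625e+00  1.22168938e+00] -2.018989443537257 [ 1.68640207e-04 -1.35665890e-04 -9.99999977e-01]
[10.02270777 -9.73872779 10.05628394]
[[122.16958537  77.87490037]
 [199.13197186 185.31732935]
 [135.06652575 216.97153743]]
```

View pics/w1.png

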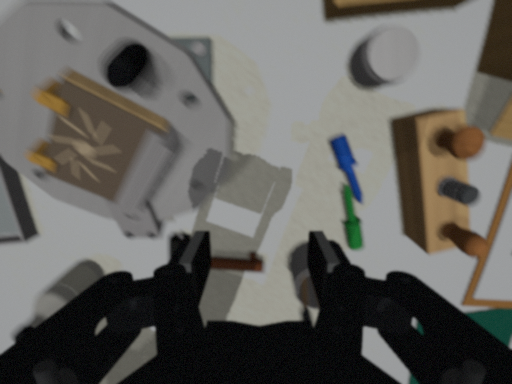

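Request:
apply_moves(
  targets=[
    [3.5, -3.4, 0, 0],
    [3.5, -3.4, 0, 0],
    [3, -2.9, 1, 0],
    [0, 0, 1, 0],
    [0, 0, 0, 0],
  ],
)

```text
time_s: 4.6
eef_pos: [669.4, -11.7, 356.5]
ee_rot: [-0.0, 1.0, -0.017, -0.002]
force: [-0.5, -0.0, -0.2]
grip_width: 0.608
```

```bash
python3 - <<'E'
from model import *
s,e,M=tool();print(s['time_s'],e)
print(rel(knob(p0,TH0,34)))
c=capture('wrist');save(c,'w2')
q=proj(c,[knob(p0,TH0,46),index(p0,TH0),fork(p0)]);print(q)
for k in range(6): print(k,proj(c,pt(p0,TH0,110,k*np.pi/3,0)))
E
```

```text
4.6 [669.36596968 -11.73730508 356.45239192]
[ 0.17418725 -0.16086901  7.80467172]
[[254.58420672 217.58236337]
 [278.36049867 267.4566946 ]
 [208.79649115 292.36260658]]
0 [[278.36049867 267.4566946 ]]
1 [[294.42445154 208.91011977]]
2 [[187.08034758 156.21270421]]
3 [[ 89.79568555 196.48327849]]
4 [[120.79324769 259.05275246]]
5 [[202.63124977 284.43606533]]
```

View pics/w2.png

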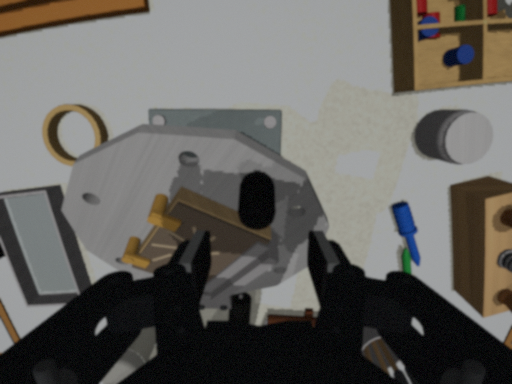

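Request:
apply_moves(
  targets=[
    [0.2, -0.15, 3, 0],
    [0, 0, 3, 0],
    [0, 0, 1.6, 0],
    [0, 0, 0, 0],
    [0, 0, 0, 0],
  ],
)

```text
time_s: 5.15
eef_pos: [671.3, -11.6, 284.9]
ee_rot: [0.0, 1.0, -0.018, 0.001]
force: [0.3, 0.6, 0.6]
grip_width: 0.607
```

```bash
python3 - <<'E'
from model import *
s,e,M=tool();print(s['time_s'],e,s['force'],rel(knob(p0,TH0,34)))
c=capture('wrist');save(c,'w3')
E
```

```text
5.15 [671.26534493 -11.58641671 284.89241684] [0.28717681 0.63234136 0.55829253] [-0.0818585  -0.14671276  0.64897123]
```

View pics/w3.png

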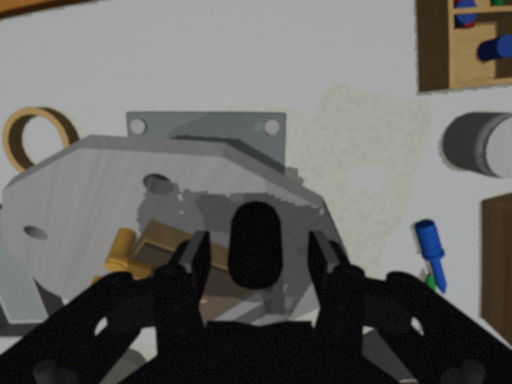

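Request:
apply_moves(
  targets=[
    [-0.1, -0.15, 0.4, 0],
    [0, 0, 0, 0],
    [0, 0, 0, 0],
    [0, 0, 0, 0],
  ],
  grip=0.5,
  force=40,
)

```text
time_s: 5.6
eef_pos: [670.4, -9.4, 279.7]
ee_rot: [0.0, 1.0, -0.018, 0.0]
force: [-3.0, -1.6, 5.3]
grip_width: 0.316
```

```bash
python3 - <<'E'
from model import *
s,e,M=tool();print(s['time_s'],e,s['force'],s['grip_width']*85.4,rel(knob(p0,TH0,34)))
g=e+M[:,2]*53.9
# plate angle from grasp y/x
c,n,u,l=frame(p0);d=g-c;h=None
for k in range(1): 
    # project along n to face
    q=d-n*(d@n);print('h',d@n,'r',np.linalg.norm(q),'ang',np.arctan2(q@u,-(q@l)))
print('tool steps to angles (cm, cumulative from h34 at .96)')
h=d@n
prev=g
for t in np.arange(0.90,-0.061,-0.06):
    k=knob(p0,t,h);print(round(t,2),(M.T@(k-g)/10).round(2),(M.T@(k-prev)/10).round(2));prev=k
E
```

```text
5.6 [670.38786986  -9.35804434 279.68709871] [-3.03421608 -1.55741755  5.3100894 ] 26.978930220487847 [0.02416516 0.07226818 0.1287265 ]
h 35.235412276322776 r 109.94351879930726 ang 0.9676528465974242
tool steps to angles (cm, cumulative from h34 at .96)
0.9 [-0.38  0.6   0.22] [-0.38  0.6   0.22]
0.84 [-0.75  1.11  0.43] [-0.37  0.5   0.21]
0.78 [-1.14  1.58  0.66] [-0.39  0.48  0.23]
0.72 [-1.56  2.03  0.9 ] [-0.42  0.45  0.24]
0.66 [-2.    2.45  1.16] [-0.44  0.42  0.25]
0.6 [-2.46  2.84  1.42] [-0.46  0.39  0.27]
0.54 [-2.94  3.2   1.7 ] [-0.48  0.36  0.28]
0.48 [-3.44  3.52  1.99] [-0.5   0.32  0.29]
0.42 [-3.96  3.81  2.28] [-0.51  0.29  0.3 ]
0.36 [-4.49  4.06  2.59] [-0.53  0.25  0.3 ]
0.3 [-5.03  4.27  2.9 ] [-0.54  0.21  0.31]
0.24 [-5.58  4.45  3.22] [-0.55  0.18  0.32]
0.18 [-6.14  4.59  3.54] [-0.56  0.14  0.32]
0.12 [-6.7   4.69  3.87] [-0.57  0.1   0.33]
0.06 [-7.27  4.74  4.2 ] [-0.57  0.06  0.33]
0.0 [-7.84  4.76  4.52] [-0.57  0.02  0.33]
-0.06 [-8.41  4.74  4.85] [-0.57 -0.02  0.33]
```

Knob gripped (27 mm). Follow the arc.

Request:
apply_moves(
  targets=[
    [-0.38, 0.56, 0.22, 0],
    [-0.37, 0.52, 0.21, 0],
    [-0.39, 0.5, 0.23, 0],
    [-0.42, 0.45, 0.24, 0],
    [-0.44, 0.42, 0.25, 0],
    [-0.46, 0.39, 0.27, 0],
    [-0.48, 0.36, 0.28, 0],
    [-0.5, 0.32, 0.29, 0],
  ],
)

```text
time_s: 6.4
eef_pos: [635.0, -42.9, 260.2]
ee_rot: [-0.0, 1.0, -0.018, 0.001]
force: [-1.1, 2.5, 7.9]
grip_width: 0.311
```

Request:
apply_moves(
  targets=[
    [-0.51, 0.29, 0.3, 0],
    [-0.53, 0.25, 0.3, 0],
    [-0.54, 0.21, 0.31, 0],
    [-0.55, 0.18, 0.32, 0],
    [-0.56, 0.14, 0.32, 0],
    [-0.57, 0.1, 0.33, 0],
    [-0.57, 0.06, 0.33, 0],
    [-0.57, 0.02, 0.33, 0],
  ],
)

```text
time_s: 7.2
eef_pos: [590.7, -53.9, 235.0]
ee_rot: [0.0, 1.0, -0.018, 0.001]
force: [-1.7, 1.2, 9.3]
grip_width: 0.31
```

Request:
apply_moves(
  targets=[
    [0, 0, 0, 0],
    [0, 0, 0, 0],
  ],
)

```text
time_s: 7.4
eef_pos: [589.9, -53.9, 234.4]
ee_rot: [-0.0, 1.0, -0.018, -0.0]
force: [-7.6, -0.2, 8.3]
grip_width: 0.314
```

```bash
cat > ang.py <<'E'
from model import *
def look(tag):
    s,e,M=tool();g=e+M[:,2]*53.9
    c,n,u,l=frame(p0);d=g-c;q=d-n*(d@n);print(s['time_s'],e.round(1),s['force'].round(1),s['grip_width']*85.4,'h',d@n,'r',np.linalg.norm(q),'ang',np.arctan2(q@u,-(q@l)))
    for k in ('top','side'):
        c=capture(k);save(c,tag+k)
        im=cv2.resize(c['img'][:,:,::-1],None,fx=4,fy=4,interpolation=2)
        for f in range(6):
            w=proj(c,pt(p0,0,110,f*np.pi/3,0))[0]*4+1.5;cv2.circle(im,tuple(int(v) for v in w),7,(0,0,255),1)
        w=proj(c,fork(p0))[0]*4+1.5;cv2.circle(im,tuple(int(v) for v in w),7,(0,255,0),1)
        x,y=(680,340) if k=='top' else (760,480)
        cv2.imwrite(f'pics/{tag}{k}z.png',im[y:y+560,x:x+720])
E
python3 -c "
from ang import *
look('a1')"
```

```text
7.4 [589.9 -53.9 234.4] [-7.6 -0.2  8.3] 26.79361509282084 h 35.46472387985817 r 109.68182216786761 ang -0.0043944346650784255
```

View pics/a1topz.png

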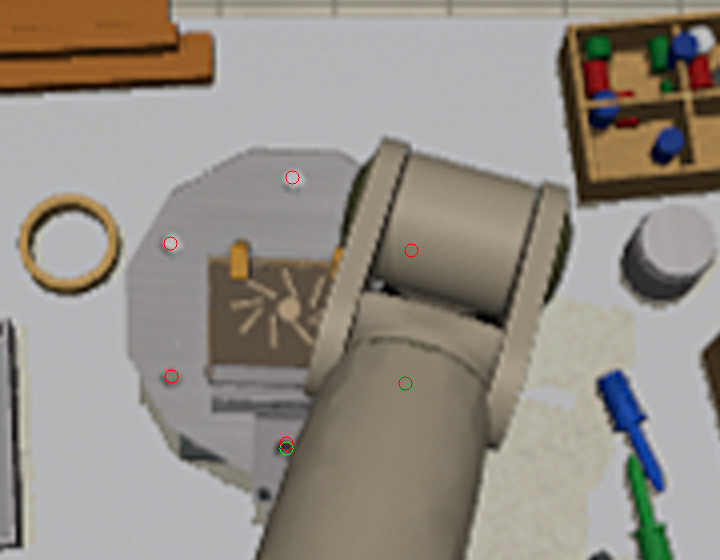

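View pics/a1sidez.png

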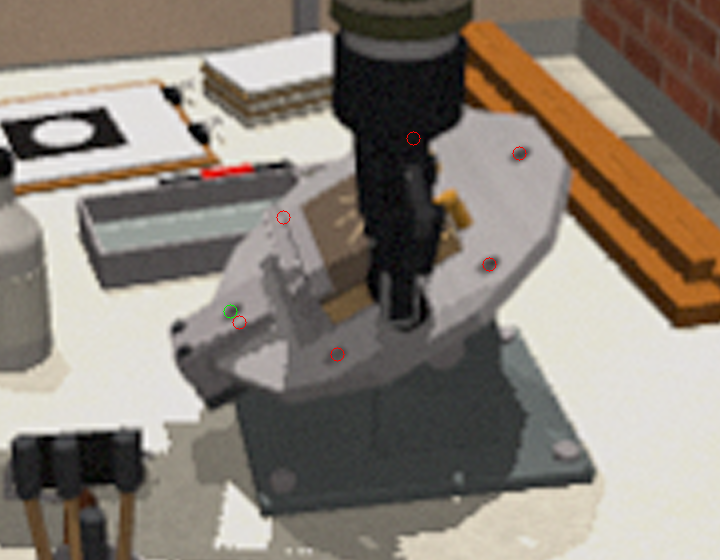

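Request:
apply_moves(
  targets=[
    [0, 0, 0, 0],
    [0, 0, 0, 0],
    [0, 0, -2, 0],
    [0, 0, -4, 0],
    [0, 0, -4, 0],
    [-0.6, 3.5, -2, 0],
    [-0.6, 4, 0, 0],
    [-0.6, 4, 0, 0],
  ],
  grip=4.6,
)

```text
time_s: 8.3
eef_pos: [568.2, -169.4, 354.1]
ee_rot: [0.0, 1.0, -0.017, 0.001]
force: [1.1, -0.1, -1.9]
grip_width: 0.536
```

Request:
apply_moves(
  targets=[
    [-0.6, 4, 0, 0],
    [-0.6, 4, 0, 0],
    [-0.6, 4, 0, 0],
    [-0.6, 4, 2, 0],
    [-0.7, 3.7, 3, 0],
    [0, 0, 0, 0],
  ],
  grip=6.5,
)

```text
time_s: 8.9
eef_pos: [528.2, -367.7, 298.1]
ee_rot: [-0.002, 1.0, -0.02, -0.003]
force: [0.1, 0.7, 0.2]
grip_width: 0.762
```

```bash
python3 - <<'E'
from model import *
import pickle
s,e,M=tool();print(s['time_s'],e,s['joints'])
c=capture('wrist');save(c,'w4')
pickle.dump(c,open('w4.pkl','wb'))
g=[530,-364.5,128]
print(proj(c,[g,[530,-364.5,84]]),rel([530,-364.5,114]))
print(nets.boxes_of('wrist','lock_pin'))
t=capture('top');save(t,'t4')
E
```

```text
8.9 [ 528.20794281 -367.66570345  298.13253448] [-7.89598012e-01  5.89964142e-01  1.09795169e+00 -6.60715173e-04
  1.46132574e+00  8.21332439e-01]
[[254.39159414 190.51716791]
 [255.2465216  178.99102629]] [ 0.11688519 -0.07165817 13.28751166]
[{'location': [0.3121, 0.3948], 'score': 0.84}, {'location': [0.5018, 0.4799], 'score': 0.65}, {'location': [0.2561, 0.6831], 'score': 0.23}]
```

View pics/w4.png

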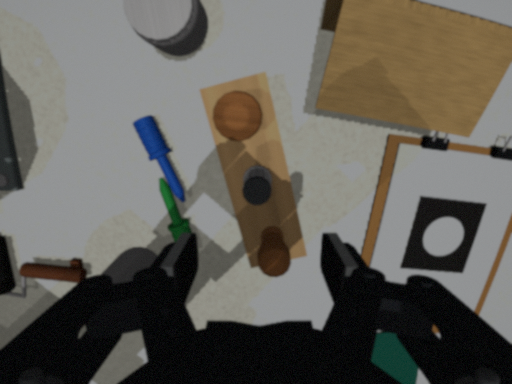

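View pics/t4.png

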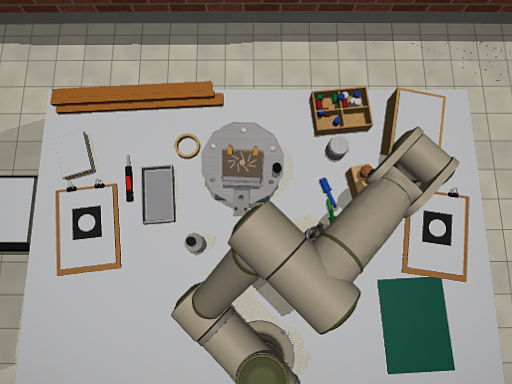

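Request:
apply_moves(
  targets=[
    [0.1, 0.2, 3, 0],
    [0, 0, 3, 0],
    [0, 0, 0, 0],
    [0, 0, 0, 0],
  ],
)

```text
time_s: 9.45
eef_pos: [532.0, -365.6, 245.3]
ee_rot: [0.001, 1.0, -0.017, 0.001]
force: [-0.2, 0.3, 0.4]
grip_width: 0.764
```

```bash
python3 - <<'E'
from model import *
import pickle
s,e,M=tool();print(s['time_s'],e,M[:,2])
c=capture('wrist');save(c,'w5');pickle.dump(c,open('w5.pkl','wb'))
g=[530,-364.5,128]
print(proj(c,[g,[530,-364.5,84]]),rel([530,-364.5,114]))
cv2.imwrite('pics/w5z.png',cv2.resize(c['img'][100:300,180:340,::-1],None,fx=3,fy=3,interpolation=2))
E
```

```text
9.45 [ 532.03930162 -365.56900363  245.34451546] [ 0.00138077 -0.0011707  -0.99999836]
[[255.11486587 216.99471096]
 [255.71532098 198.89253468]] [-0.25085223 -0.16537979  7.82073057]
```

View pics/w5z.png

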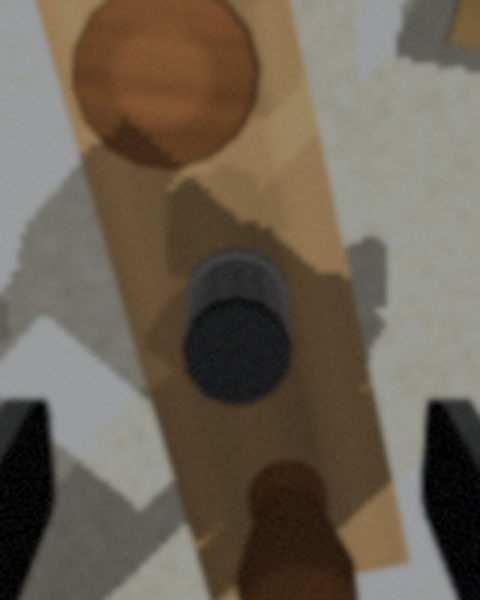

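Request:
apply_moves(
  targets=[
    [-0.2, 0, 3, 0],
    [0, 0, 3, 0],
    [0, 0, 1.4, 0],
    [0, 0, 0, 0],
    [0, 0, 0, 0],
  ],
)

```text
time_s: 10.0
eef_pos: [529.9, -366.5, 171.6]
ee_rot: [0.001, 1.0, -0.018, 0.001]
force: [-0.1, 0.1, -0.2]
grip_width: 0.763
```

```bash
python3 - <<'E'
from model import *
s,e,M=tool();print(s['time_s'],e,s['force'],rel([530,-367,114]))
c=capture('wrist');save(c,'w6')
E
```

```text
10.0 [ 529.94760696 -366.54085961  171.60579184] [-0.14529606  0.09509416 -0.20773311] [-0.0054131   0.03447381  0.37065885]
```

View pics/w6.png

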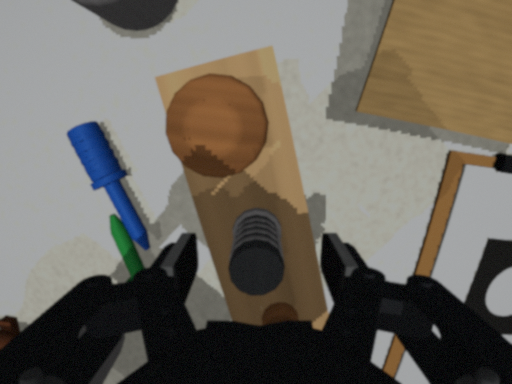

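Request:
apply_moves(
  targets=[
    [0, 0, 0.3, 0],
    [0, 0, 0, 0],
    [0, 0, 0, 0],
    [0, 0, 0, 0],
    [0, 0, -1, 0],
  ],
  grip=0.5,
  force=60,
)

```text
time_s: 10.55
eef_pos: [528.9, -365.7, 175.6]
ee_rot: [-0.001, 1.0, -0.018, -0.001]
force: [0.3, 0.6, -2.2]
grip_width: 0.29
```

```bash
python3 - <<'E'
from model import *
s,e,M=tool();print(s['time_s'],e,s['force'],s['grip_width']*85.4)
print(fork(p0))
E
```

```text
10.55 [ 528.91522568 -365.7214896   175.57875217] [ 0.30696146  0.63517284 -2.19579137] 24.76016369849684
[511.1492696   58.60604791 104.52627944]
```

Request:
apply_moves(
  targets=[
    [0, 0, -3, 0],
    [0, 0, -4.5, 0],
    [0, 0, -4.5, 0],
    [-0.1, -2.5, -2, 0],
    [-0.4, -4.5, 0, 0],
    [-0.4, -4.5, 0, 0],
    [-0.4, -4.5, 0, 0],
    [-0.4, -4.5, 0, 0],
  ],
)

```text
time_s: 11.35
eef_pos: [519.0, -158.9, 317.0]
ee_rot: [0.0, 1.0, -0.018, 0.0]
force: [0.6, -0.6, -1.9]
grip_width: 0.287
```

Request:
apply_moves(
  targets=[
    [-0.4, -4.5, 0, 0],
    [-0.4, -4.5, 0, 0],
    [-0.3, -4.5, 0, 0],
    [-0.3, -4.5, 0, 0],
    [0, -3, 0, 0],
    [0, 0, 0, 0],
    [0, 0, 0, 0],
  ],
)

```text
time_s: 12.05
eef_pos: [512.9, 50.0, 316.9]
ee_rot: [0.0, 1.0, -0.017, 0.0]
force: [-0.4, -0.8, -2.4]
grip_width: 0.287
```

```bash
cat > chk.py <<'E'
from model import *
def look(tag,s0=36.6,views=('side','top','wrist'),tilt=0):
    s,e,M=tool();g=e+M[:,2]*53.9
    print(s['time_s'],'tcp',e.round(1),'F',s['force'].round(1),'grip',round(s['grip_width']*85.4,1),'Mz',M[:,2].round(4))
    F=fork(p0);c,n,u,l=frame(p0)
    d=g-F;print('grasp in fork frame x,y,z',(d@u).round(1),(d@l).round(1),(d@n).round(1))
    ax=R.from_rotvec(-l*np.radians(tilt)).as_matrix()@np.array([0,0,1.])
    print('tip pred rel F',(g-ax*(s0+64)-F).round(1),'tool cm to F',(M.T@(F-(g-ax*(s0+64)))/10).round(2))
    for k in views:
        c=capture(k);save(c,tag+k)
        pts={'tip':g-ax*(s0+64),'col':g-ax*s0,'fork':F,'top':g+ax*(50-s0)}
        im=cv2.resize(c['img'][:,:,::-1],None,fx=4,fy=4,interpolation=2)
        for i,(nm,P) in enumerate(pts.items()):
            w=proj(c,P)[0];
            w=w*4+1.5;cv2.circle(im,tuple(int(v) for v in w),5,[(0,0,255),(255,0,255),(0,255,0),(255,255,0)][i],1)
        w=proj(c,F)[0]*4
        x=int(np.clip(w[0]-350,0,2048-700));y=int(np.clip(w[1]-330,0,1536-590))
        cv2.imwrite(f'pics/{tag}{k}z.png',im[y:y+590,x:x+700])
E
python3 -c "
from chk import *
look('b1')"
```

```text
12.05 tcp [512.9  50.  316.9] F [-0.4 -0.8 -2.4] grip 24.5 Mz [ 1.e-04 -3.e-04 -1.e+00]
grasp in fork frame x,y,z 81.0 -8.5 136.2
tip pred rel F [ 1.8 -8.6 57.9] tool cm to F [-0.21 -0.86  5.78]
```

View pics/b1sidez.png

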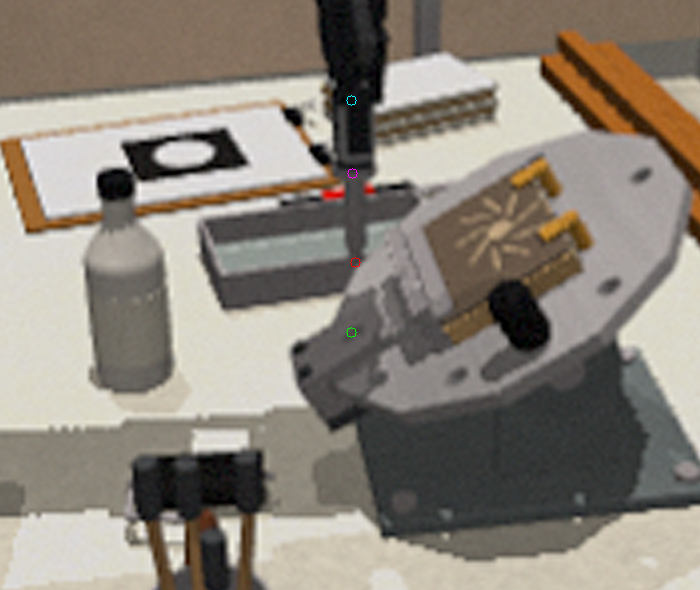

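View pics/b1wristz.png

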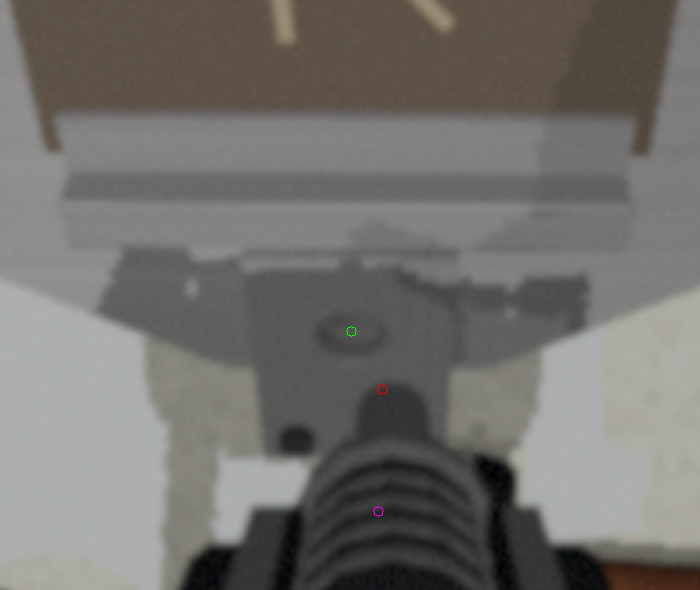

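Request:
apply_moves(
  targets=[
    [-0.1, -0.9, 0, 0],
    [0, 0, 2.5, 0],
    [0, 0, 1.8, 0],
    [0, 0, 0.9, 0],
    [0, 0, 0, 0],
  ],
)

```text
time_s: 12.7
eef_pos: [512.1, 58.7, 263.8]
ee_rot: [-0.0, 1.0, -0.018, -0.001]
force: [-0.0, 0.7, -1.8]
grip_width: 0.282
```

```bash
python3 -c "
from chk import *
look('b2')"
```

```text
12.7 tcp [512.1  58.7 263.8] F [-0.   0.7 -1.8] grip 24.1 Mz [-1.9e-03  3.0e-04 -1.0e+00]
grasp in fork frame x,y,z 53.4 0.2 90.9
tip pred rel F [0.9 0.1 4.8] tool cm to F [-0.08  0.02  0.48]
```

View pics/b2sidez.png

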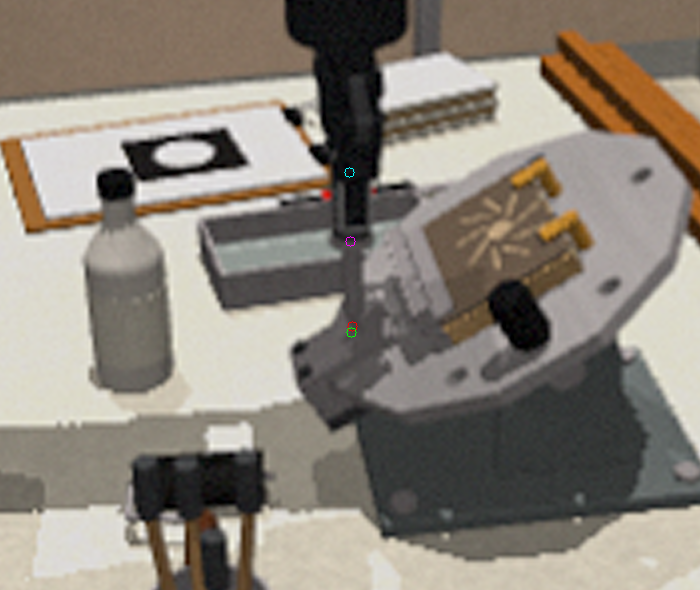

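View pics/b2wristz.png

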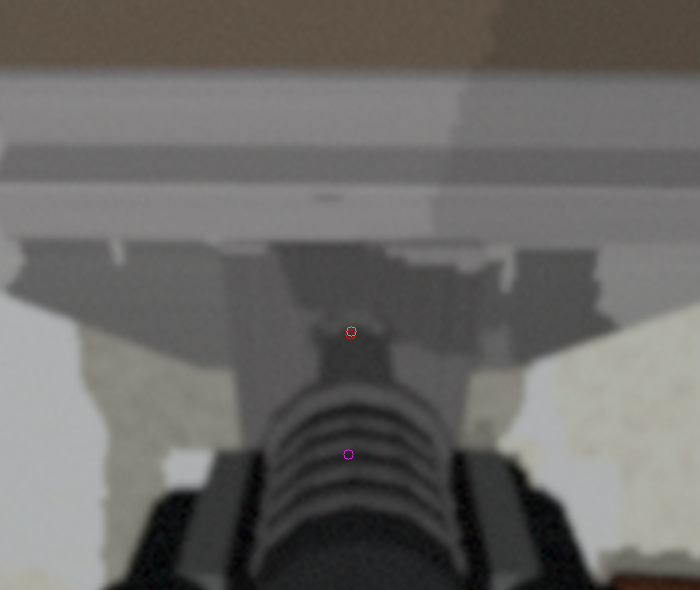

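Request:
apply_moves(
  targets=[
    [0.15, 0, 0.6, 0],
    [0.15, 0, 0.6, 0],
    [0, 0, 0, 0],
  ],
  force=25,
)

```text
time_s: 13.15
eef_pos: [514.2, 58.9, 251.2]
ee_rot: [-0.0, 1.0, -0.018, -0.003]
force: [-5.8, 0.2, -3.0]
grip_width: 0.288
```

```bash
python3 -c "
from chk import *
look('b3',35,('side',))"
```

```text
13.15 tcp [514.2  58.9 251.2] F [-5.8  0.2 -3. ] grip 24.6 Mz [-5.4e-03  6.0e-04 -1.0e+00]
grasp in fork frame x,y,z 48.8 0.4 79.0
tip pred rel F [ 2.8  0.3 -6.2] tool cm to F [-0.28  0.04 -0.62]
```

View pics/b3sidez.png

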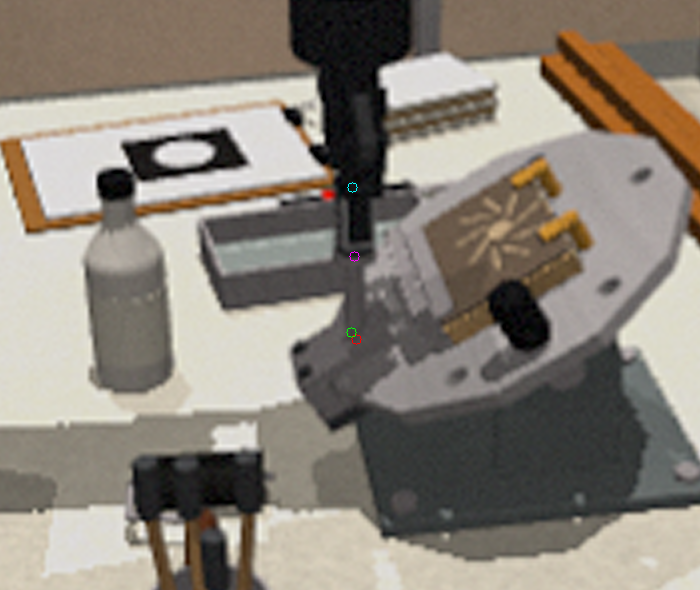

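Request:
apply_moves(
  targets=[
    [-0.43, 0, 0.02, 0],
    [-0.43, 0, 0.04, 0],
    [-0.43, 0, 0.05, 0],
    [-0.43, 0, 0.06, 0],
    [-0.42, 0, 0.09, 0],
    [0, 0, 0, 0],
  ],
)

```text
time_s: 13.8
eef_pos: [494.7, 59.4, 251.3]
ee_rot: [-0.0, 1.0, -0.018, 0.003]
force: [4.9, 1.0, 3.0]
grip_width: 0.289
```

```bash
python3 -c "
from chk import *
look('b4',35,('side',),12)"
```

```text
13.8 tcp [494.7  59.4 251.3] F [4.9 1.  3. ] grip 24.7 Mz [ 5.5e-03 -1.0e-04 -1.0e+00]
grasp in fork frame x,y,z 32.5 0.2 88.5
tip pred rel F [ 4.5  0.1 -3.9] tool cm to F [-0.44  0.02 -0.39]
```

View pics/b4sidez.png

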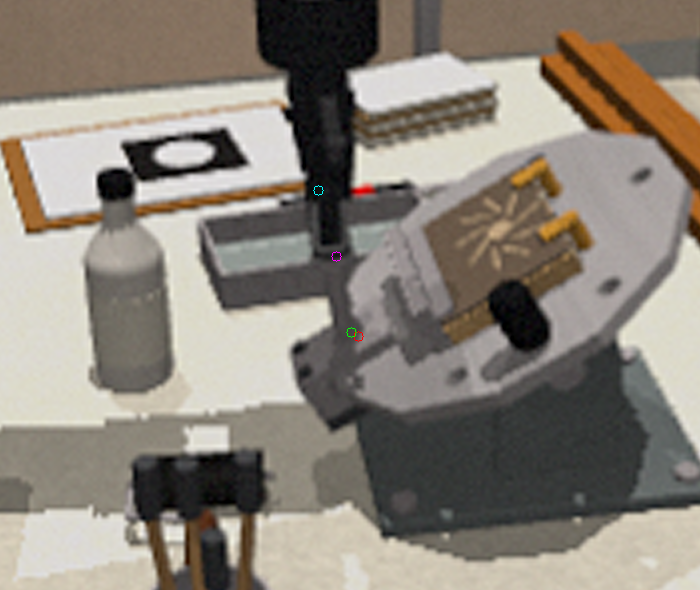

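Request:
apply_moves(
  targets=[
    [-0.42, 0, 0.17, 0],
    [-0.42, 0, 0.18, 0],
    [-0.42, 0, 0.18, 0],
    [-0.41, 0, 0.2, 0],
    [-0.4, 0, 0.22, 0],
    [0, 0, 0, 0],
  ],
)

```text
time_s: 14.45
eef_pos: [473.9, 60.1, 241.7]
ee_rot: [0.0, 1.0, -0.018, 0.002]
force: [4.0, 1.2, 3.9]
grip_width: 0.286
```

```bash
python3 -c "
from chk import *
look('b5',35,('side',),24)"
```

```text
14.45 tcp [473.9  60.1 241.7] F [4.  1.2 3.9] grip 24.4 Mz [ 4.2e-03 -1.0e-04 -1.0e+00]
grasp in fork frame x,y,z 9.5 0.2 90.6
tip pred rel F [ 3.2  0.1 -7.2] tool cm to F [-0.31  0.02 -0.72]
```

View pics/b5sidez.png

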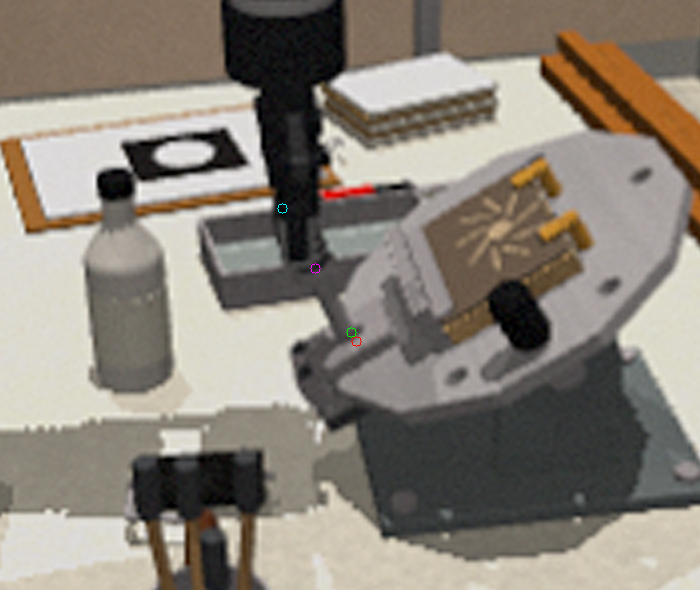

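Request:
apply_moves(
  targets=[
    [-0.3, 0, 0.2, 0],
    [-0.3, 0, 0.25, 0],
    [-0.2, 0, 0.3, 0],
    [0.1, 0, 0.17, 0],
    [0.1, 0, 0.17, 0],
    [0, 0, 0, 0],
  ],
)

```text
time_s: 15.1
eef_pos: [468.3, 60.5, 230.3]
ee_rot: [-0.0, 1.0, -0.018, 0.002]
force: [7.4, 2.4, -0.5]
grip_width: 0.285
```

```bash
python3 -c "
from chk import *
look('b6',35,('side','wrist'),30)"
```

```text
15.1 tcp [468.3  60.5 230.3] F [ 7.4  2.4 -0.5] grip 24.3 Mz [ 4.2e-03  4.0e-04 -1.0e+00]
grasp in fork frame x,y,z -1.0 0.4 83.6
tip pred rel F [  6.8   0.2 -13.8] tool cm to F [-0.68  0.04 -1.39]
```

View pics/b6sidez.png

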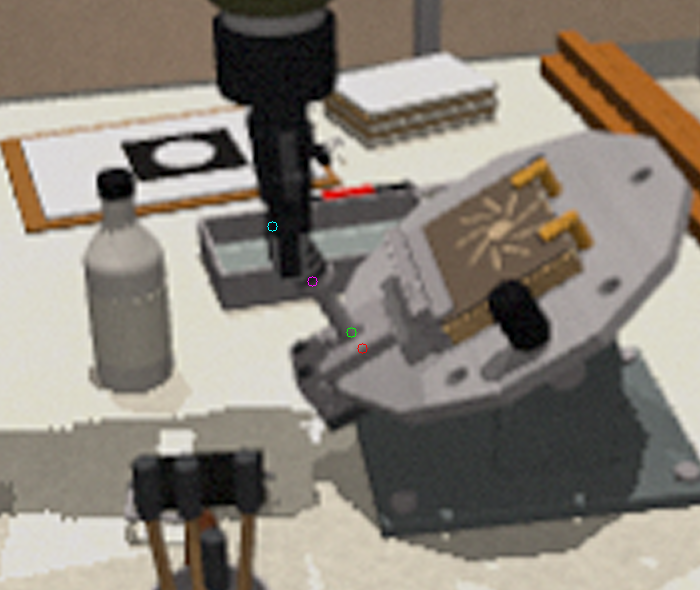

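View pics/b6wristz.png

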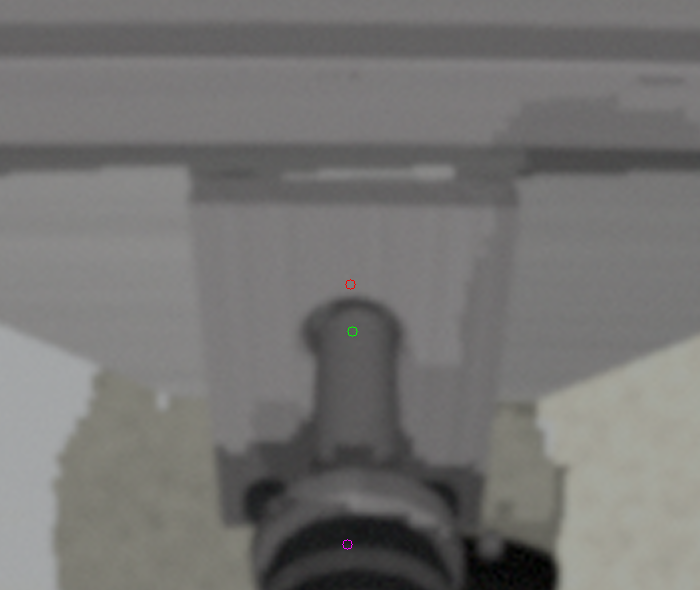

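Request:
apply_moves(
  targets=[
    [0.2, -0.08, 0.2, 0],
    [0.15, 0, 0.26, 0],
    [0.15, 0, 0.26, 0],
    [0.15, 0, 0.26, 0],
    [0, 0, 0, 0],
  ],
  force=40,
)

```text
time_s: 15.7
eef_pos: [474.6, 60.7, 219.8]
ee_rot: [0.0, 1.0, -0.018, 0.001]
force: [7.0, -0.2, -0.8]
grip_width: 0.286
```

```bash
python3 -c "
from chk import *
look('b7',35,('side','wrist'),30)"
```

```text
15.7 tcp [474.6  60.7 219.8] F [ 7.  -0.2 -0.8] grip 24.4 Mz [ 2.4e-03 -5.0e-04 -1.0e+00]
grasp in fork frame x,y,z -0.9 0.8 71.4
tip pred rel F [ 13.1   0.3 -24.4] tool cm to F [-1.3   0.08 -2.44]
```

View pics/b7wristz.png

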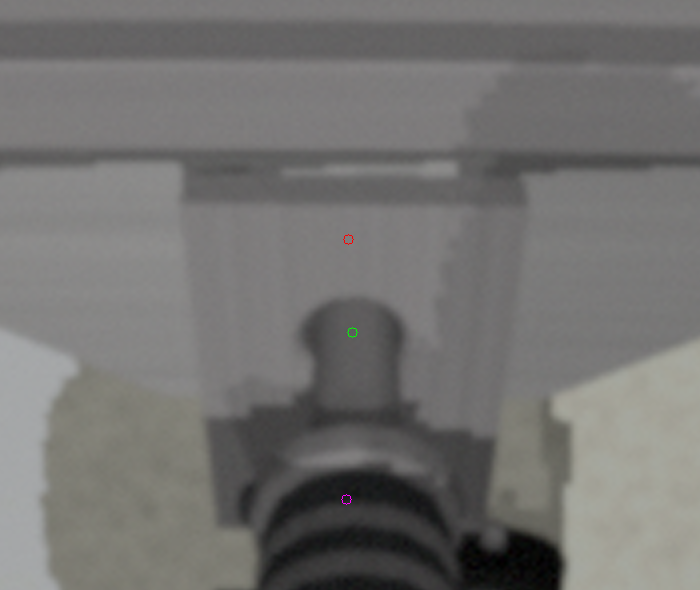

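Request:
apply_moves(
  targets=[
    [0.25, -0.03, 0.25, 0],
    [0.2, 0, 0.35, 0],
    [0.2, 0, 0.35, 0],
    [0.2, 0, 0.35, 0],
    [0.15, 0, 0.26, 0],
    [0, 0, 0, 0],
  ],
)

```text
time_s: 16.4
eef_pos: [484.3, 60.8, 203.7]
ee_rot: [0.0, 1.0, -0.018, 0.0]
force: [6.9, -0.4, -0.6]
grip_width: 0.288
```

```bash
python3 -c "
from chk import *
look('b8',35,('side','wrist'),30)"
```

```text
16.4 tcp [484.3  60.8 203.7] F [ 6.9 -0.4 -0.6] grip 24.6 Mz [ 9.e-04 -0.e+00 -1.e+00]
grasp in fork frame x,y,z -0.6 1.2 52.6
tip pred rel F [ 22.7   0.4 -40.5] tool cm to F [-2.26  0.12 -4.05]
```

View pics/b8wristz.png

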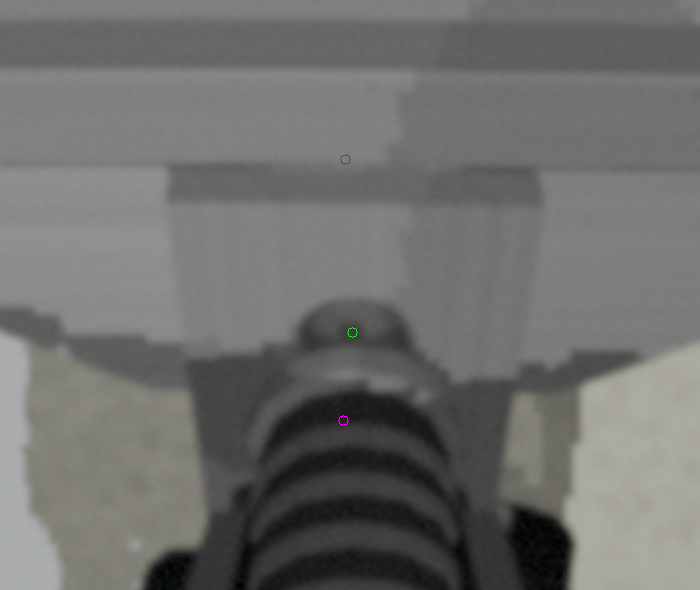

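View pics/b8sidez.png

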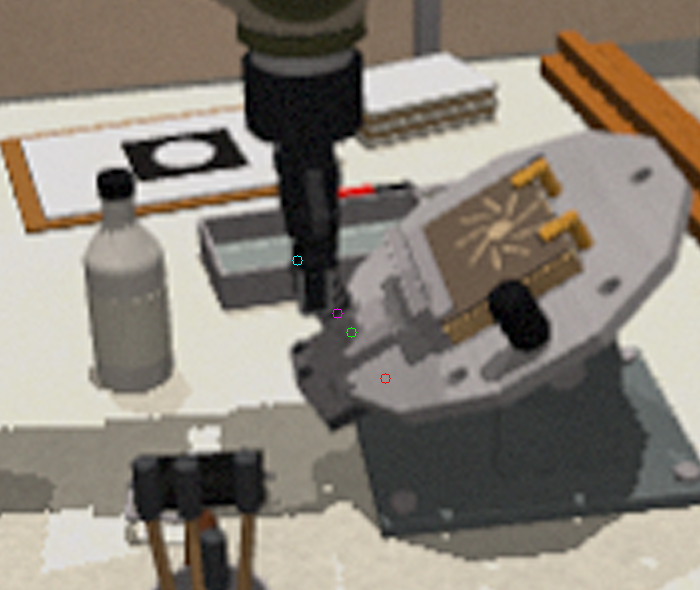

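Request:
apply_moves(
  targets=[
    [0.2, -0.03, 0.35, 0],
    [0.2, 0, 0.35, 0],
    [0.2, 0, 0.35, 0],
    [0.1, 0, 0.17, 0],
    [0, 0, 0, 0],
  ],
)

```text
time_s: 17.0
eef_pos: [491.0, 60.8, 191.4]
ee_rot: [0.0, 1.0, -0.018, -0.0]
force: [6.5, -2.4, -1.0]
grip_width: 0.286
```

Request:
apply_moves(
  targets=[
    [0.1, 0, 0.17, 0],
    [0.05, 0, 0.09, 0],
    [0, 0, 0, 0],
  ],
)

```text
time_s: 17.3
eef_pos: [492.2, 60.8, 189.4]
ee_rot: [0.0, 1.0, -0.018, -0.0]
force: [2.0, -1.8, 6.4]
grip_width: 0.283
```

```bash
python3 -c "
from chk import *
look('b9',35,('side','wrist'),30)"
```

```text
17.3 tcp [492.2  60.8 189.4] F [ 2.  -1.8  6.4] grip 24.2 Mz [-7.e-04 -1.e-04 -1.e+00]
grasp in fork frame x,y,z -1.1 1.6 36.3
tip pred rel F [ 30.5   0.5 -54.8] tool cm to F [-3.05  0.16 -5.48]
```

View pics/b9wristz.png

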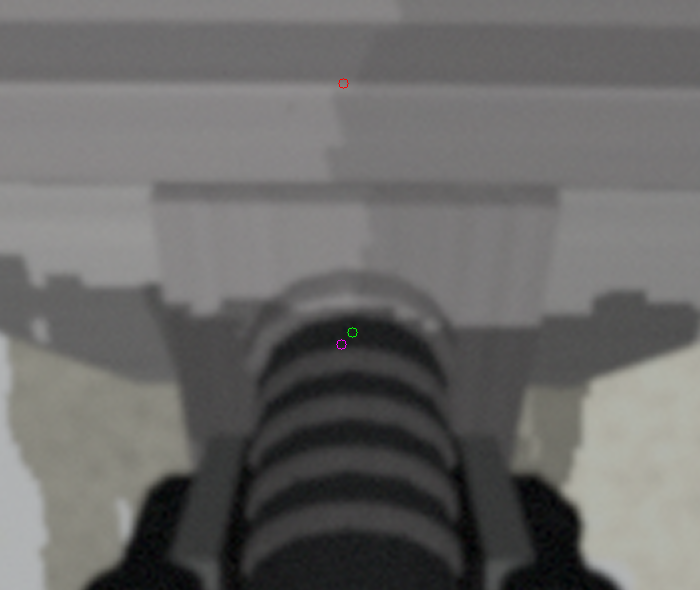

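Request:
apply_moves(
  targets=[
    [0.1, 0, 0.17, 0],
    [0.05, 0, 0.09, 0],
    [0, 0, 0, 0],
  ],
)

```text
time_s: 17.7
eef_pos: [492.5, 60.9, 189.0]
ee_rot: [0.0, 1.0, -0.017, -0.002]
force: [-17.5, -2.0, 35.3]
grip_width: 0.285
```

```bash
python3 -c "
from chk import *
look('c1',36.6,('side','wrist'),30)"
```

```text
17.7 tcp [492.5  60.9 189. ] F [-17.5  -2.   35.3] grip 24.3 Mz [-3.5e-03 -6.0e-04 -1.0e+00]
grasp in fork frame x,y,z -1.1 1.6 35.9
tip pred rel F [ 31.4   0.5 -56.6] tool cm to F [-3.16  0.16 -5.65]
```

View pics/c1sidez.png

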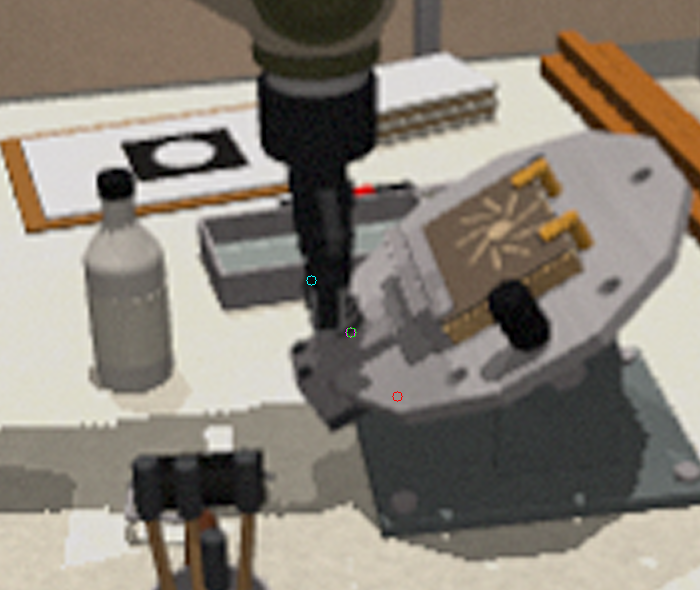

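View pics/c1wristz.png

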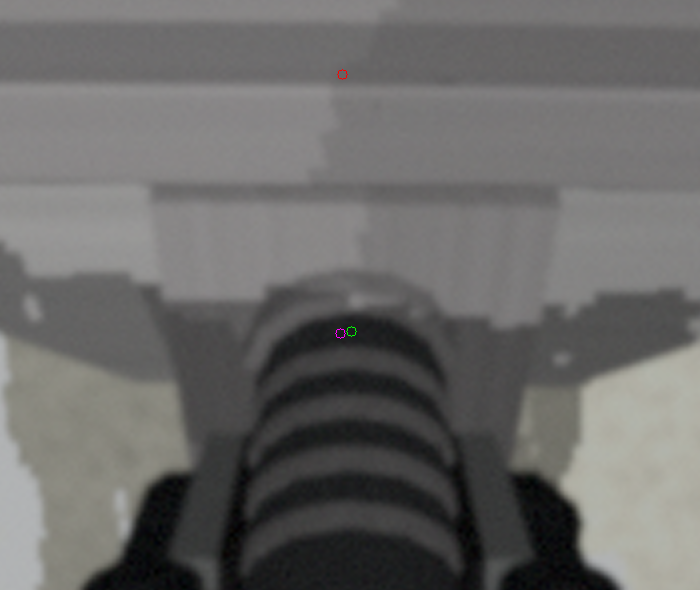

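Request:
apply_moves(
  targets=[
    [-0.1, 0, -0.17, 0],
    [0, 0, 0, 0],
  ],
  force=20,
)

```text
time_s: 18.0
eef_pos: [492.3, 60.9, 189.2]
ee_rot: [0.0, 1.0, -0.018, -0.001]
force: [-4.1, -1.7, 15.9]
grip_width: 0.288
```

Request:
apply_moves(
  targets=[
    [0, 0, 0, 0],
    [0, 0, 0, 0],
    [0, 0, 0, 0],
    [0, 0, 0, 0],
  ],
  grip=5.5,
)

```text
time_s: 18.4
eef_pos: [492.4, 61.0, 188.0]
ee_rot: [-0.0, 1.0, -0.018, -0.001]
force: [0.6, 0.3, -0.1]
grip_width: 0.64
```

Request:
apply_moves(
  targets=[
    [0, 0, -1, 0],
    [0, 0, -3, 0],
    [0, 0, -4, 0],
    [-1, 0, -4, 0],
    [-3, 0, -2, 0],
    [-4, 0, 0, 0],
    [0, 0, 0, 0],
    [0, 0, 0, 0],
  ],
)

```text
time_s: 19.2
eef_pos: [412.6, 63.7, 329.4]
ee_rot: [0.0, 1.0, -0.018, 0.001]
force: [-0.2, -0.2, -0.2]
grip_width: 0.645
```

```bash
python3 - <<'E'
from model import *
import pickle
s,e,M=tool();print(s['time_s'],e,s['force'],s['grip_width'])
F=fork(p0);cc,n,u,l=frame(p0)
for k in ('side','top','wrist'):
    c=capture(k);save(c,'d'+k);pickle.dump(c,open(f'd{k}.pkl','wb'))
    im=cv2.resize(c['img'][:,:,::-1],None,fx=4,fy=4,interpolation=2)
    for P,col in ((F,(0,255,0)),(F+6*n,(255,0,255)),(F+50*n,(0,0,255))):
        w=proj(c,P)[0]*4+1.5;cv2.circle(im,tuple(int(v) for v in w),5,col,1)
    if k!='wrist':
        for f in range(6):
            w=proj(c,pt(p0,0,110,f*np.pi/3,0))[0]*4+1.5;cv2.circle(im,tuple(int(v) for v in w),7,(255,255,0),1)
    w=proj(c,F)[0]*4;x=int(np.clip(w[0]-350,0,1348));y=int(np.clip(w[1]-330,0,946))
    cv2.imwrite(f'pics/d{k}z.png',im[y:y+590,x:x+700])
E
```

```text
19.2 [412.5630098   63.73837549 329.39214138] [-0.15392591 -0.18256092 -0.19104417] 0.6447192432558689
```

View pics/dsidez.png

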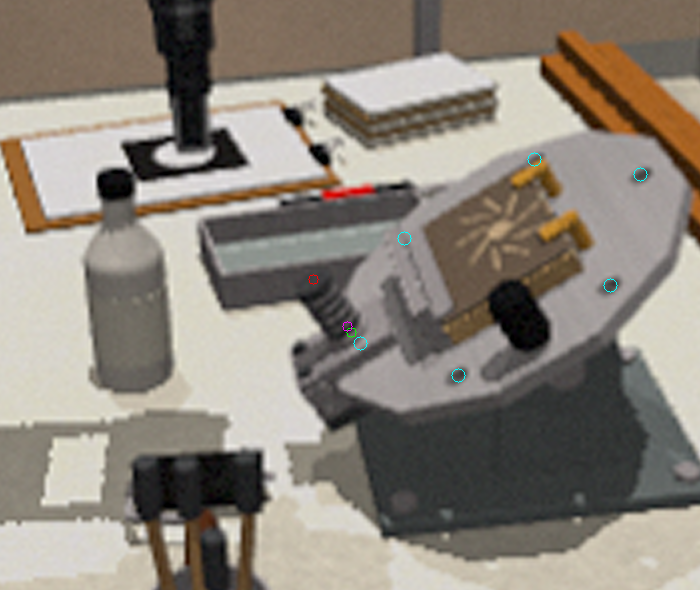

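View pics/dtopz.png

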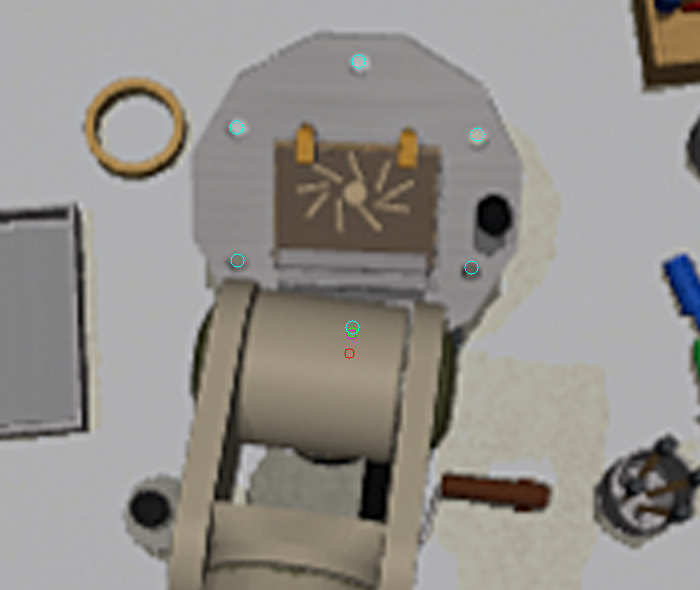

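View pics/dwristz.png

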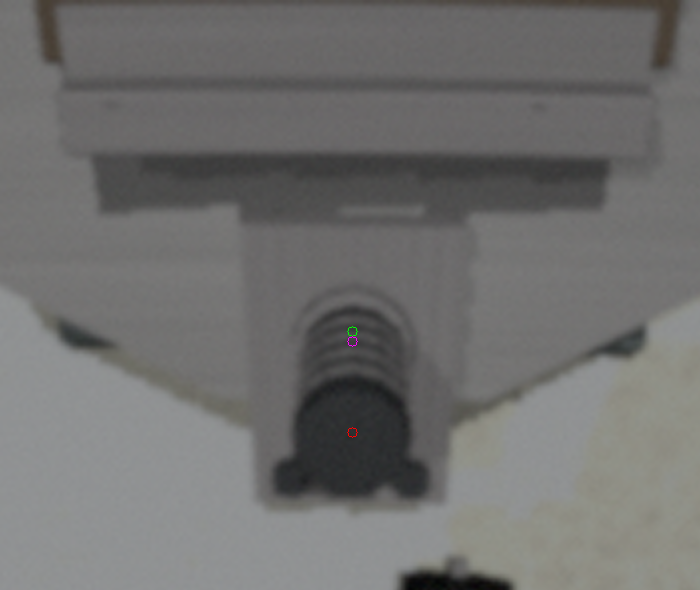

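```bash
python3 -c "
from rig import ctrl,readout
print(ctrl.finish_job(),readout.sense()['time_s'])"
```

```text
the job is handed in; nothing more can be done
the job is handed in; nothing more can be done
```

The plate is turned to the stop-bar position, the locking pin is through fork and plate with its collar home, and the job is handed in; the robot gives no verdict. The clock stood at about 19.4 s.

**How it was done:**
- I gripped the crank knob and led it along its arc from about 0.96 rad to 0.
- I took the dark steel pin from the middle hole of the tool block. Blue and green look-alikes were on the table and I left them alone.
- The interface cannot tilt the tool, so I set the pin's tip in the fork hole and pivoted it 30° in lightly closed jaws. Then I pushed it along the bore until the force jumped to about 39 N, eased off, opened the gripper and backed away.

**Last checks before handing in:**
- **Plate:** its visible holes sit on the positions predicted for angle 0 in the top and side pictures, to about a pixel. The grip point on the knob gave -0.004 rad.
- **Pin:** in the final side and wrist pictures the pin's grip and collar lie on the predicted seated pose, to about 1 mm. The grasp stood 36 mm up the bore, which matches where it was gripped above the collar.
- **Robot:** force on the tool was about 0 N, clear of everything.

**Disagreements and gaps:**
- Before the pick, the top and side cameras and the wrist camera disagreed by about 2.6 mm on the pin's y. The jaws centred it between the two readings.
- Midway through the insertion the pin stood about 1 mm off-centre in y; I corrected for it.
- The green look-alike seemed to stand in the first side picture but was lying by 4 s. The arm was not near it, and I did not find out why.
- In the last top picture the arm hid the fork and pin, so the pin was checked only from the side and wrist.
- I did not measure whether the awl, gouge, brayer, bottle, tin, tape roll, cutter or brush jar had moved. None looked disturbed in the pictures where it showed.

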